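Tighten the leak-test chamber cover crisscross

ROBOT

A 6-joint arm with a two-finger parallel gripper is mounted at the origin on a cart in front of the work surface, level with it; the furniture and walls round the work are solid. World frame = base frame: x ahead of the robot, y to its left, z up, the work surface at z = 0. Lengths are in m, angles in rad, forces in N, time in s.
With the tool pointing down it reaches from about 0.25 to 0.725 m from the base axis. Payload 4 kg.
Tool frame: the origin (TCP) lies on the centre line of the jaws, within the pads' length; the fingertips stand ahead of it and the grasp point (between the pads) lies 11 mm behind it (bot.tip_extent is the z of the fingertips in the tool frame, in m); z points along the fingers, y is the direction in which the jaws open and shut (so a half turn about z gives the same grasp; the last joint's range is limited). The gripper opens to 85 mm and grips with 20 to 120 N. Pads are 22 mm wide; open, the fingers measure 114 mm over their backs; the gripper's body (76 mm by 85 mm) begins 54 mm behind the grasp point. The pads swing forward as they close: fully open they stand 13 mm farther back than shut.
Start: joints at [1.232, 0.241, 0.005, 1.335, 0, 1.571], TCP at [0.166, 0.472, 0.239] pointing down, gripper open.
Joint ranges: [-2.72, 2.72], [-1.05, 1.87], [-1.09, 1.28], [-1.99, 2.15], [-1.42, 1.44], [-3.14, 3.14]. Speed limits (rad/s): [2.79, 2.79, 3.14, 3.14, 3.14, 3.14].

INTERFACE

Orientations are given as a unit quaternion [x, y, z, w].
In Python, from workcell import bot gives the robot as it stands.
- The arm moves only by the shell command python3 -m jog 'ROWS'. ROWS is JSON, a list that holds one entry, the list of rows, each a list of 7 numbers: the shift along the world's x, y, z in m, then the turn, a rotation vector about the world's x, y, z in degrees, then the closure in counts, from 0 (fully open) to 255 (shut). In form: [[[tx, ty, tz, ax, ay, az, fingers], ...]]. A call has 1 to 10 rows; each row is the pose to reach, as a shift and turn from the pose commanded when the call began; what a row does not reach only later rows make up. A row lasts 1/12 s, in which the tool goes at most 41.7 mm and 7.16 degrees, less where a joint would pass 70% of its speed; a pose out of reach is approached as far as the arm can. A call with a gripper value outside its range is refused whole. The fingers move at their own pace and stop on an object; the grip force is fixed at half the most. Time passes only in rows, so rows that repeat a pose let the fingers close. It gives the time, the measured TCP pose, the force and the opening at its end, in the units of the state.
- bot.get_obs(): the state, without advancing time (a new reading comes with each control period).
- bot.camera(name): name is "scene" or "top" or "wrist"; returns the picture (480x640x3 uint8, blue, green, red); there is no depth.
- bot.camera_model(name): a dict with "K" (3x3 intrinsics, pixels), "T" (4x4, takes a point from camera to world coordinates). Camera axes: x right, y down, z forward; pixel columns grow to the right and rows downward; lengths in m; the calibration is good to about 2 mm. A picture is of the moment at which its call begins: read the wrist's pose just before it. camera_model takes no time and is no camera call; for the wrist camera it gives the pose at the moment of the call.
- bot.job_done(): hands the job in, once; it reports no verdict.
The state is a dict: "clock": time; "joint_pos": joint angles; "joint_vel": joint speeds; "tau": joint torques, N m; "eef_pos": TCP position; "tool_rot": TCP orientation; "ft_force": force on the tool from outside, world axes, zero at the start; "ft_torque": the same for the moment, N m; "grip_width": finger opening in m.
Only numpy, scipy, OpenCV 4.12 (cv2) and the standard library are available. Lean on these libraries where they do the work, as an engineer would, in place of code of your own. Each camera call takes 0.05 s, during which the arm holds its last target. There are 200 camera calls.

TASK

Someone left the cover of the leak-test chamber half clamped: two of its four T-bar knobs are half tight (orange end at the yellow dot), the other two still slack (at the white dot). First turn the slack ones clockwise to half tight too, so that all four stand at about the yellow dot; only then turn all four fully tight to the green dots in crisscross order, the second one being diagonally opposite the first. Leave the tools and parts on the table where they are.

Things in the scene. Friction and masses are not known exactly. Their poses are not given: they have to be found in the camera images.
- chamber: Square leak-test chamber fixed to the table: grey base, red gasket, aluminium cover with round green window; 214 x 214 mm, cover top 41 mm above the table. Origin: centre of its underside; z up. A brass outlet with black plug sticks out 22 mm on its +x side. Four T-bar knobs stand on the cover at x, y = +-62 mm (neighbours 124 mm apart, diagonal ones 175 mm).
- knob_a (a joint): Angle of T-bar knob a in rad, about a vertical axis; grows as it is turned clockwise seen from above (tightening). 0 = slack (orange end at the white dot), 0.60 = half tight (orange end at the yellow dot), 1.25 = fully tight against its stop (orange end at the green dot). Stiff turning, about 0.12 N m; stays where it is left. Which corner of the cover this knob stands at changes from start to start.
- grip_a (a point): Centre of knob a's grey bar, on the turning axis, 78 mm above the table. Bar 70 mm long, 14 wide, 26 high (65 to 91 mm above the table) on a 13 mm stem; below it a steel collar 28 mm across (top at 51 mm) and a black dial 88 mm across (top at 43 mm). x: along the bar, from orange to plain end; z up. At half tight the bar lies along the chamber's x, orange end to -x.
- knob_b (a joint): Angle of T-bar knob b in rad, about a vertical axis; grows as it is turned clockwise seen from above (tightening). 0 = slack (orange end at the white dot), 0.60 = half tight (orange end at the yellow dot), 1.25 = fully tight against its stop (orange end at the green dot). Stiff turning, about 0.12 N m; stays where it is left. Which corner of the cover this knob stands at changes from start to start.
- grip_b (a point): Centre of knob b's grey bar, on the turning axis, 78 mm above the table. Bar 70 mm long, 14 wide, 26 high (65 to 91 mm above the table) on a 13 mm stem; below it a steel collar 28 mm across (top at 51 mm) and a black dial 88 mm across (top at 43 mm). x: along the bar, from orange to plain end; z up. At half tight the bar lies along the chamber's x, orange end to -x.
- knob_c (a joint): Angle of T-bar knob c in rad, about a vertical axis; grows as it is turned clockwise seen from above (tightening). 0 = slack (orange end at the white dot), 0.60 = half tight (orange end at the yellow dot), 1.25 = fully tight against its stop (orange end at the green dot). Stiff turning, about 0.12 N m; stays where it is left. Which corner of the cover this knob stands at changes from start to start.
- grip_c (a point): Centre of knob c's grey bar, on the turning axis, 78 mm above the table. Bar 70 mm long, 14 wide, 26 high (65 to 91 mm above the table) on a 13 mm stem; below it a steel collar 28 mm across (top at 51 mm) and a black dial 88 mm across (top at 43 mm). x: along the bar, from orange to plain end; z up. At half tight the bar lies along the chamber's x, orange end to -x.
- knob_d (a joint): Angle of T-bar knob d in rad, about a vertical axis; grows as it is turned clockwise seen from above (tightening). 0 = slack (orange end at the white dot), 0.60 = half tight (orange end at the yellow dot), 1.25 = fully tight against its stop (orange end at the green dot). Stiff turning, about 0.12 N m; stays where it is left. Which corner of the cover this knob stands at changes from start to start.
- grip_d (a point): Centre of knob d's grey bar, on the turning axis, 78 mm above the table. Bar 70 mm long, 14 wide, 26 high (65 to 91 mm above the table) on a 13 mm stem; below it a steel collar 28 mm across (top at 51 mm) and a black dial 88 mm across (top at 43 mm). x: along the bar, from orange to plain end; z up. At half tight the bar lies along the chamber's x, orange end to -x.
- screwdriver: Bystander: screwdriver with red handle, 193 mm long, lying on the table. Origin: under its middle.
- green_tub: Bystander: shallow round green tub with black O-rings, 68 mm across, 24 mm high, on the table. Origin: centre of its underside.
- seal_block: Bystander: white block with a red seal, 44 x 50 x 18 mm, on the table. Origin: centre of its underside.

How it is judged:
By the outcome, as a careful person would: the job done as asked, in the order asked, and still so for the second after the job is handed in, with the robot touching nothing.
It also fails if it takes over 61 s, if anything falls off the work surface, if the arm or the gripper's body presses on something with over 40 N, if the wrist force passes 120 N, or if a joint passes its speed limit or range.

## Working session

There is one attempt and no reset: what is moved stays moved. The work goes in short steps, Python scripts to look and compute and a shell command to move; the robot and the scene stay as the last step left them, time stands still between calls to the robot, and variables do not carry over. Pictures are saved under pics/ and viewed, about 8 in all and at most 12, crops included, and the job is handed in when it is done.

```bash
mkdir -p pics; ls
python3 - <<'E'
from workcell import bot
import cv2
for n in("top","scene"):
    cv2.imwrite(f"pics/{n}0.png",bot.camera(n)); m=bot.camera_model(n); print(n,m["K"],m["T"])
o=bot.get_obs(); print(o, bot.tip_extent)
E
```

```text
pics
top [[503.1099273    0.         323.56423803]
 [  0.         503.1099273  244.58322855]
 [  0.           0.           1.        ]] [[-0.02065348 -0.98430651  0.17525447  0.3254578 ]
 [-0.99964022  0.01733021 -0.02047199  0.0422078 ]
 [ 0.01711352 -0.17561423 -0.9843103   1.21819503]
 [ 0.          0.          0.          1.        ]]
scene [[459.35085799   0.         326.33031373]
 [  0.         459.35085799 233.05351723]
 [  0.           0.           1.        ]] [[ 0.58102943 -0.63479826  0.50934857 -0.00358329]
 [-0.81386052 -0.44856498  0.36935148 -0.3435421 ]
 [-0.00598774 -0.62914277 -0.7772667   0.91798381]
 [ 0.          0.          0.          1.        ]]
{'clock': 0.1, 'joint_pos': array([ 1.23203748e+00,  2.41349650e-01,  3.86013421e-03,  1.33524194e+00,
       -1.76510073e-06,  1.57079545e+00]), 'joint_vel': array([ 2.36420919e-03, -1.71203720e-03,  3.98629738e-03, -3.99999524e-04,
       -1.45376199e-04, -5.41859335e-06]), 'tau': array([-6.22571970e-04, -3.73137689e+01,  2.53009880e+01,  1.08365872e-02,
       -5.51525136e-05,  4.42399450e-08]), 'eef_pos': array([0.16597051, 0.47104917, 0.23849645]), 'tool_rot': array([ 1.68570175e-01,  9.85689180e-01, -9.53867438e-04, -1.62233596e-04]), 'ft_force': array([0.75989261, 0.33351207, 0.45870104]), 'ft_torque': array([ 0.00759179, -0.02677003, -0.01697288]), 'grip_width': 0.08562330443750493} 0.008
```

View pics/top0.png

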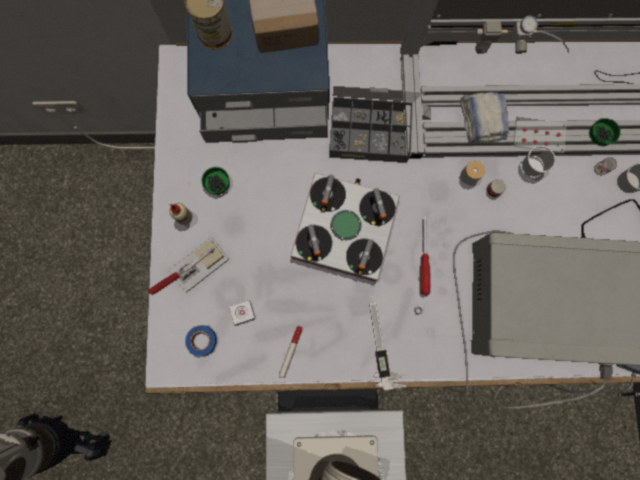

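The top view shows the chamber near pixel (346, 228), with the outlet pointing up the image at (358, 182). The knobs are at about (328, 193), (378, 208), (313, 243) and (366, 257). I'll zoom in on both views.

Run:
```python
import cv2,numpy as np
a=cv2.imread("pics/top0.png")[165:295,280:410]
b=cv2.imread("pics/scene0.png")
a=cv2.resize(a,(590,590),interpolation=cv2.INTER_CUBIC)
cv2.imwrite("pics/top0c.png",a);
```

```text
(no output)
```

View pics/top0c.png

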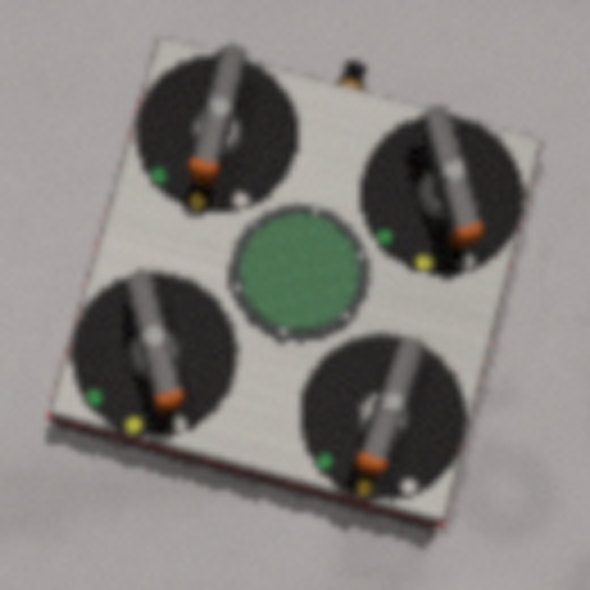

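View pics/scene0.png

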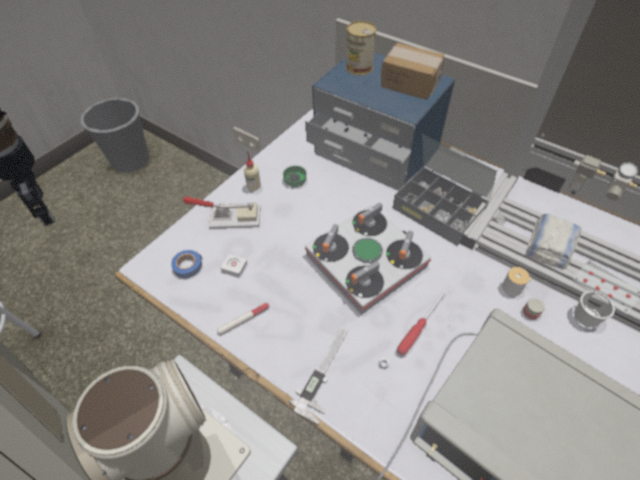

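The crop shows the top-left and bottom-right knobs at half tight, with the orange end over the yellow dot. The top-right and bottom-left knobs are slack, with the orange end towards the white dot. The scene view agrees, and the chamber is clear of tall obstacles nearby. Next I'll measure the poses.

```bash
cat > h.py <<'E'
import cv2,numpy as np
from workcell import bot
def ray(m,uv,z):
    uv=np.atleast_2d(uv).astype(float); d=np.c_[uv,np.ones(len(uv))]@np.linalg.inv(m["K"]).T@m["T"][:3,:3].T
    o=m["T"][:3,3]; return (o+d*((z-o[2])/d[:,2])[:,None])[:,:2]
def pix(m,p):
    c=(np.asarray(p)-m["T"][:3,3])@m["T"][:3,:3]; q=c@m["K"].T; return q[...,:2]/q[...,2:]
L=np.array([[1,1],[1,-1],[-1,1],[-1,-1]])*.062   # TL TR BL BR in the top view
def orange(im,m,C,z=.091,r=.06):
    """orange top centroid -> angle of orange end per knob (world)"""
    h=cv2.cvtColor(im,cv2.COLOR_BGR2HSV)
    k=cv2.inRange(h,(3,150,90),(15,255,255)); n,l,s,c=cv2.connectedComponentsWithStats(k)
    out=[]
    P=ray(m,c,z) if n>1 else []
    for q in C:
        d=[(np.linalg.norm(P[i]-q),i) for i in range(1,n) if s[i,4]>=4]
        e,i=min(d); out.append((P[i]-q,s[i,4]))
    return out
E
python3 - <<'E'
from h import *
m=bot.camera_model("top"); im=cv2.imread("pics/top0.png"); z=.043
big=cv2.resize(im,None,fx=4,fy=4,interpolation=cv2.INTER_CUBIC)
g=cv2.cvtColor(big,cv2.COLOR_BGR2GRAY)
D=[]
for u,v in [(327.5,194),(377,208),(314,243),(364.5,257)]:
    k=np.zeros_like(g); cv2.circle(k,(int(u*4),int(v*4)),84,255,-1)
    k[g>75]=0
    k=cv2.morphologyEx(k,cv2.MORPH_OPEN,np.ones((9,9)))
    pts=np.argwhere(k)[:,::-1].astype(np.int32); hu=cv2.convexHull(pts)[:,0]
    w=ray(m,(hu+.5)/4-.5,z)
    c,r=cv2.minEnclosingCircle((w*1000).astype(np.float32)); D.append(np.array(c)/1000); print(np.round(c,1),round(r,1))
D=np.array(D)
Lc=L-L.mean(0); Dc=D-D.mean(0); H=Lc.T@Dc; yaw=np.arctan2(H[0,1]-H[1,0],H[0,0]+H[1,1])
R=np.array([[np.cos(yaw),-np.sin(yaw)],[np.sin(yaw),np.cos(yaw)]])
C=D.mean(0)+L@R.T; print("yaw",np.degrees(yaw),"centre",D.mean(0),"res mm",(D-C)*1e3); print(C)
np.savez("pose.npz",C=C,yaw=yaw)
for d,s in orange(im,m,C): print(np.linalg.norm(d)*1e3,"knob angle",((yaw+np.pi-np.arctan2(d[1],d[0])+np.pi)%(2*np.pi)-np.pi)+.6,s)
w=ray(m,cv2.moments(0)["m00"] if 0 else (346,225),.041); print("window",w)
E
```

```text
[658.7   6.1] 42.7
[ 622.9 -113.1] 43.4
[535.8  41.6] 46.2
[500.8 -75.5] 46.3
yaw -16.65158613390969 centre [ 0.5795401  -0.03522367] res mm [[ 1.99274092 -0.28829205]
 [ 1.70409036 -0.73455065]
 [-2.08440042 -0.2951885 ]
 [-1.61243086  1.31803119]]
[[ 0.65670629  0.00641019]
 [ 0.62117396 -0.11238986]
 [ 0.53790624  0.04194253]
 [ 0.50237391 -0.07685753]]
30.83533655394214 knob angle 0.5868106351298809 17
30.685627812575724 knob angle 0.0776942548422127 14
30.793248362581046 knob angle 0.07520824646325364 15
30.618056963676135 knob angle 0.6974253660223096 16
window [[ 0.58175347 -0.03700777]]
```

```bash
python3 -m jog '[[[0.2,-0.26,0.06,0,0,0,100],[0.2,-0.26,0.06,0,0,0,100],[0.2,-0.26,0.06,0,0,0,100],[0.2,-0.26,0.06,0,0,0,100],[0.2,-0.26,0.06,0,0,0,100],[0.2,-0.26,0.06,0,0,0,100],[0.2,-0.26,0.06,0,0,0,100],[0.2,-0.26,0.06,0,0,0,100],[0.2,-0.26,0.06,0,0,0,100]]]'; python3 -m jog '[[[0.17,-0.25,0.0,0,0,0,100],[0.17,-0.25,0.0,0,0,0,100],[0.17,-0.25,0.0,0,0,0,100],[0.17,-0.25,0.0,0,0,0,100],[0.17,-0.25,0.0,0,0,0,100],[0.17,-0.25,0.0,0,0,0,100],[0.17,-0.25,0.0,0,0,0,100],[0.17,-0.25,0.0,0,0,0,100],[0.17,-0.25,0.0,0,0,0,100],[0.17,-0.25,0.0,0,0,0,100]]]'
python3 - <<'E'
from h import *
o=bot.get_obs(); m=bot.camera_model("wrist"); im=bot.camera("wrist"); cv2.imwrite("pics/w1.png",im)
print(o["clock"],o["joint_pos"],o["eef_pos"],o["tool_rot"],o["grip_width"]); print(m)
C=np.load("pose.npz")["C"]; print(pix(m,np.c_[C,[.043]*4]))
E
```

```text
clock: 0.85
eef_pos: [0.3701, 0.2065, 0.3004]
tool_rot: [0.174, 0.985, -0.0, 0.002]
ft_force: [0.3, 0.3, 0.0]
grip_width: 0.0519
clock: 1.68
eef_pos: [0.5358, -0.0383, 0.2983]
tool_rot: [0.169, 0.986, 0.0, -0.001]
ft_force: [-0.1, -0.4, -0.8]
grip_width: 0.0516
1.6833 [-7.16514849e-02  3.02502605e-01  2.40207362e-01  1.51093048e+00
  6.72030168e-04  2.68252698e-01] [ 0.53576942 -0.03825541  0.29832031] [ 1.69135399e-01  9.85592019e-01  2.15179567e-04 -1.24180888e-03] 0.05160563270213511
{'K': array([[389.18578776,   0.        , 314.16834174],
       [  0.        , 389.18578776, 239.95674969],
       [  0.        ,   0.        ,   1.        ]]), 'T': array([[ 0.33263675,  0.90692617,  0.2585299 ,  0.4709132 ],
       [ 0.943054  , -0.32029965, -0.08976245, -0.01507849],
       [ 0.00139912,  0.27366594, -0.96182378,  0.43291524],
       [ 0.        ,  0.        ,  0.        ,  1.        ]])}
[[389.50503661 290.70234041]
 [275.18345104 295.89049649]
 [390.06222638 175.42002372]
 [265.76749371 181.49891341]]
```

View pics/w1.png

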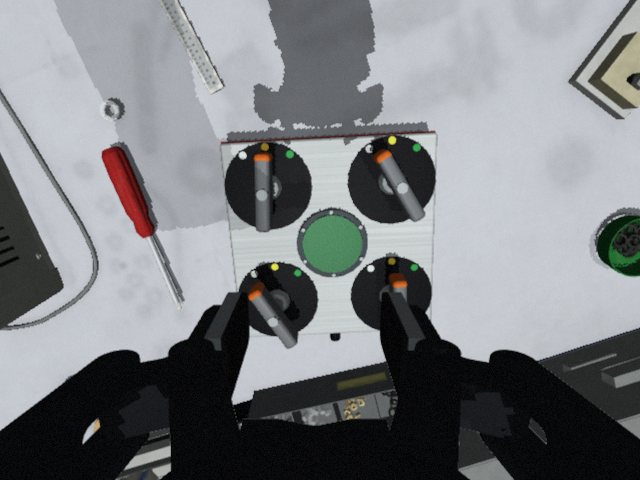

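The wrist view shows the same state: BL (391, 179) and TR (276, 299) are slack, and BR (268, 185) and TL (391, 293) are half tight. The dials sit about 3 px lower than predicted, so I'll refine the pose from the window and dots in both views.

Run:
```python
from h import *
d=np.load("pose.npz"); yaw=float(d["yaw"])
mt=bot.camera_model("top"); mw=bot.camera_model("wrist")
for n,f,m,cc in(("top","pics/top0.png",mt,(346,225)),("wrist","pics/w1.png",mw,(332,243))):
    im=cv2.imread(f); h=cv2.cvtColor(im,cv2.COLOR_BGR2HSV)
    k=cv2.inRange(h,(45,60,50),(85,255,255)); nn,l,s,c=cv2.connectedComponentsWithStats(k)
    i=min(range(1,nn),key=lambda i:np.linalg.norm(c[i]-cc)); print(n,"window",c[i],s[i,4],ray(m,c[i],.041))
    # dots: green, yellow near the chamber, on z=.043
    W=ray(m,c[i],.041)[0]
    for nm,lo,hi in(("g",(45,120,50),(80,255,255)),("y",(20,120,80),(34,255,255))):
        nn,l,s,c2=cv2.connectedComponentsWithStats(cv2.inRange(h,lo,hi)); P=ray(m,c2,.043)
        for j in range(1,nn):
            if 3<=s[j,4]<150 and np.linalg.norm(P[j]-W)<.15: print("  ",nm,np.round(c2[j],1),s[j,4],np.round(P[j]*1e3,1))
    im=cv2.imread(f)
# dial edges in wrist view
im=cv2.imread("pics/w1.png"); g=cv2.cvtColor(im,cv2.COLOR_BGR2GRAY)
D=[]
for u,v in [(268,185),(391.5,179.5)]:
    E=[]
    for a in np.radians(np.arange(0,360,5)):
        r=np.arange(34,54,.5); p=np.c_[u+r*np.cos(a),v+r*np.sin(a)].astype(np.float32)
        val=cv2.remap(g,p[None,:,0],p[None,:,1],cv2.INTER_LINEAR)[0].astype(float); i=np.argmax(np.convolve(val,[1,1,0,-1,-1],"same")[3:-3])+3
        if val[-1]>110: E.append(p[i])
    w=ray(mw,E,.043); A=np.c_[2*w,np.ones(len(w))]; b=(w**2).sum(1)
    for _ in range(3):
        x=np.linalg.lstsq(A,b,rcond=None)[0]; r=np.sqrt(x[2]+x[0]**2+x[1]**2); e=abs(np.linalg.norm(w-x[:2],axis=1)-r); k=e<.0015; A,b,w=A[k],b[k],w[k]
    D.append(x[:2]); print("dial",x[:2],r,len(w))
e=D[1]-D[0]; print("yaw",np.degrees(np.arctan2(e[1],e[0]))-90,np.linalg.norm(e))
```

```text
top window [345.50491159 224.43222004] 509 [[ 0.58316465 -0.03586021]]
   g [314.5 203. ] 6 [636.8  37.5]
   g [364.6 216.8] 5 [600.7 -82.1]
   g [300.5 252. ] 6 [517.8  72.7]
   g [351.2 266.2] 6 [481.9 -46.2]
   y [322.8 209.2] 6 [621.2  17.7]
   y [372.8 222. ] 10 [ 587.6 -101.4]
   y [309. 258.] 13 [503.1  52.8]
   y [359.8 272.2] 6 [467.3 -66.2]
wrist window [332.01954397 243.49909519] 2763 [[ 0.5861233  -0.03448971]]
   g [416.1 147.2] 61 [519.8  74.5]
   g [289.5 153.8] 57 [484.8 -44.4]
   g [413.7 266.9] 47 [639.   39.3]
   g [297.2 272.4] 46 [603.7 -79.7]
   y [391.7 139.9] 63 [505.2  53.8]
   y [264.5 146.4] 49 [470. -65.]
   y [391.2 260.8] 38 [624.4  18.7]
   y [274.4 266.5] 50 [ 589.3 -100.3]
dial [ 0.50777946 -0.07614321] 0.04377456220146537 49
dial [0.54287594 0.04249608] 0.043863992094865495 48
yaw -16.479541058790602 0.12372163619761216
```

Run:
```python
from h import *
C=np.array([.5847,-.0350]); yaw=np.radians(-16.5); c,s=np.cos(yaw),np.sin(yaw); C=C+L@np.array([[c,-s],[s,c]]).T
np.savez("pose.npz",C=C,yaw=yaw); print(C)
for n,f in(("top","pics/top0.png"),("wrist","pics/w1.png")):
    for d,s in orange(cv2.imread(f),bot.camera_model(n),C,.089): print(n,np.linalg.norm(d)*1e3,"knob angle",((yaw+np.pi-np.arctan2(d[1],d[0])+np.pi)%(2*np.pi)-np.pi)+.6,s)
print(bot.get_obs()["eef_pos"],bot.get_obs()["clock"])
```

```text
[[ 0.66175577  0.00683787]
 [ 0.62653787 -0.11205577]
 [ 0.54286213  0.04205577]
 [ 0.50764423 -0.07683787]]
top 35.087580414201355 knob angle 0.5411458227367899 17
top 35.593475188237704 knob angle 0.09492215188486808 14
top 35.34106222436925 knob angle 0.10479038738203206 15
top 35.23489707921002 knob angle 0.640743403663102 16
wrist 32.161159383178536 knob angle 0.6026134047015076 89
wrist 31.875888812677484 knob angle 0.10283801787074365 84
wrist 32.067184314265944 knob angle 0.08744075542251861 109
wrist 32.39579387696018 knob angle 0.694009129328759 99
[ 0.5354655  -0.03752248  0.29872246] 1.7333
```

```bash
python3 -m jog '[[[0.09,-0.074,-0.06,0,0,35,100],[0.09,-0.074,-0.12,0,0,35,100],[0.09,-0.074,-0.14,0,0,35,100],[0.09,-0.074,-0.14,0,0,35,100],[0.09,-0.074,-0.14,0,0,35,100],[0.09,-0.074,-0.14,0,0,35,100],[0.09,-0.074,-0.14,0,0,35,100],[0.09,-0.074,-0.14,0,0,35,100]]]'; python3 -c "
from workcell import bot
o=bot.get_obs();print(o['eef_pos'],o['joint_pos'],o['clock'])"
```

```text
clock: 2.4
eef_pos: [0.6264, -0.1108, 0.1614]
tool_rot: [-0.135, 0.991, -0.0, 0.001]
ft_force: [0.2, 0.4, -0.2]
grip_width: 0.0519
[ 0.62642218 -0.11075356  0.16144112] [-1.75154609e-01  5.49497352e-01  2.62718693e-01  1.28192878e+00
  3.43779735e-04 -4.46911781e-01] 2.4
```

```bash
python3 -m jog '[[[0,-0.001,-0.035,0,0,-3,100],[0,-0.001,-0.07,0,0,-3,100],[0,-0.001,-0.093,0,0,-3,100],[0,-0.001,-0.093,0,0,-3,100],[0,-0.001,-0.093,0,0,-3,255],[0,-0.001,-0.093,0,0,-3,255],[0,-0.001,-0.093,0,0,-3,255],[0,-0.001,-0.093,0,0,-3,255],[0,-0.001,-0.093,0,0,-3,255]]]'; python3 -c "
from workcell import bot
o=bot.get_obs();print(o['eef_pos'],o['ft_force'],o['ft_torque'],o['grip_width'])"
```

```text
clock: 3.15
eef_pos: [0.6284, -0.1124, 0.0703]
tool_rot: [-0.11, 0.994, 0.0, 0.003]
ft_force: [-1.9, 4.1, 6.1]
grip_width: 0.0128
[ 0.62839689 -0.11242046  0.07032141] [-1.91810716  4.13198429  6.08504859] [0.72214099 0.27424922 0.06298832] 0.012838262763867814
```

```bash
python3 -m jog '[[[0,0,0,0,0,-6,255],[0,0,0,0,0,-12,255],[0,0,0,0,0,-18,255],[0,0,0,0,0,-24,255],[0,0,0,0,0,-29,255],[0,0,0,0,0,-29,255],[0,0,0,0,0,-29,255]]]'; python3 -c "
from workcell import bot
o=bot.get_obs();print(o['eef_pos'],o['ft_force'],o['ft_torque'],o['grip_width'])"
```

```text
clock: 3.73
eef_pos: [0.6283, -0.1136, 0.0703]
tool_rot: [0.143, 0.99, -0.0, 0.003]
ft_force: [-1.5, 1.3, 6.7]
grip_width: 0.0131
[ 0.62831476 -0.11363759  0.07030601] [-1.53428761  1.27518875  6.65438034] [ 0.10305198  0.33595611 -0.17459926] 0.013131882722053847
```

```bash
python3 -m jog '[[[0,0,0,0,0,0,100],[0,0,0,0,0,0,100],[0,0,0.03,0,0,0,100],[0,0,0.065,0,0,0,100],[-0.02,0.036,0.065,0,0,7,100],[-0.04,0.073,0.065,0,0,14,100],[-0.06,0.11,0.065,0,0,21,100],[-0.08,0.146,0.065,0,0,28,100],[-0.085,0.155,0.065,0,0,29,100],[-0.085,0.155,0.065,0,0,29,100]]]'
python3 - <<'E'
from h import *
o=bot.get_obs();print(o['eef_pos'],o['tool_rot'])
m=bot.camera_model("top"); im=bot.camera("top"); cv2.imwrite("pics/top1.png",im)
E
```

```text
clock: 4.57
eef_pos: [0.5397, 0.0441, 0.1319]
tool_rot: [-0.112, 0.994, 0.0, -0.0]
ft_force: [-0.1, -0.3, -0.1]
grip_width: 0.0514
[0.5397483  0.04414392 0.13188624] [-1.11751615e-01  9.93736159e-01  1.26841835e-04 -8.64694175e-05]
```

```bash
python3 -m jog '[[[0.004,-0.0015,-0.03,0,0,0,100],[0.004,-0.0015,-0.063,0,0,0,100],[0.004,-0.0015,-0.063,0,0,0,100],[0.004,-0.0015,-0.063,0,0,0,255],[0.004,-0.0015,-0.063,0,0,0,255],[0.004,-0.0015,-0.063,0,0,0,255],[0.004,-0.0015,-0.063,0,0,0,255],[0.004,-0.0015,-0.063,0,0,0,255]]]'; python3 -c "
from workcell import bot
o=bot.get_obs();print(o['eef_pos'],o['ft_force'],o['ft_torque'],o['grip_width'])"
```

```text
clock: 5.28
eef_pos: [0.5464, 0.0421, 0.0703]
tool_rot: [-0.11, 0.994, 0.002, 0.002]
ft_force: [-1.2, 6.6, -0.7]
grip_width: 0.013
[0.54641716 0.04212119 0.07032647] [-1.16557403  6.60353601 -0.72665179] [ 1.1421644   0.15366369 -0.1106188 ] 0.013004720165726123
```

```bash
python3 -m jog '[[[0,0,0,0,0,-6,255],[0,0,0,0,0,-12,255],[0,0,0,0,0,-18,255],[0,0,0,0,0,-24,255],[0,0,0,0,0,-29,255],[0,0,0,0,0,-29,255],[0,0,0,0,0,-29,255]]]'; python3 -c "
from workcell import bot
o=bot.get_obs();print(o['eef_pos'],o['ft_force'],o['ft_torque'],o['grip_width'])"
```

```text
clock: 5.87
eef_pos: [0.5464, 0.0402, 0.0703]
tool_rot: [0.142, 0.99, 0.0, 0.001]
ft_force: [-1.8, 0.3, 6.4]
grip_width: 0.0131
[0.5463771  0.04018017 0.07028068] [-1.77535203  0.31036638  6.37517782] [ 0.08195444  0.42058207 -0.14758397] 0.013078004601950912
```

Next I'll release, lift, and move back from the chamber to check all four knobs.

```bash
python3 -m jog '[[[0,0,0,0,0,0,100],[0,0,0,0,0,0,100],[0,0,0.04,0,0,0,100],[0,0,0.08,0,0,0,100],[-0.02,-0.02,0.12,0,0,0,100],[-0.05,-0.06,0.16,0,0,0,100],[-0.07,-0.08,0.2,0,0,0,100],[-0.07,-0.08,0.2,0,0,0,100],[-0.07,-0.08,0.2,0,0,0,100],[-0.07,-0.08,0.2,0,0,0,100]]]'
python3 - <<'E'
from h import *
print(bot.get_obs()["eef_pos"]); m=bot.camera_model("wrist"); im=bot.camera("wrist"); cv2.imwrite("pics/w2.png",im)
p=np.load("pose.npz"); C=p["C"];yaw=p["yaw"]
for dx in (0,.0015):
  for d,s in orange(im,m,C+[dx,0],.089): print("orange",np.linalg.norm(d)*1e3,"knob angle",((yaw+np.pi-np.arctan2(d[1],d[0])+np.pi)%(2*np.pi)-np.pi)+.6,s)
E
```

```text
clock: 6.7
eef_pos: [0.476, -0.041, 0.2707]
tool_rot: [0.143, 0.99, 0.0, 0.003]
ft_force: [0.4, 0.1, -0.4]
grip_width: 0.0522
[ 0.47596391 -0.04096625  0.27066813]
orange 128.0808725116484 knob angle -0.7191767872625118 99
orange 31.888692420889097 knob angle 0.5985052336970601 99
orange 31.979256375765797 knob angle 0.5796289807079605 109
orange 31.93334753464342 knob angle 0.6765018831838726 105
orange 128.85798634803845 knob angle -0.7091898729619018 99
orange 33.33025260045803 knob angle 0.5857875337666439 99
orange 33.42821870950928 knob angle 0.5677633243521466 109
orange 33.33909880706051 knob angle 0.6604630611201244 105
```

View pics/w2.png

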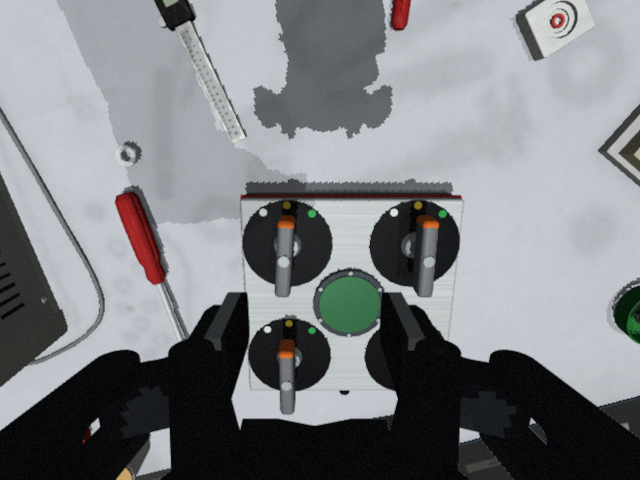

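The picture shows all visible orange ends at the yellow dots: BR (286, 225), BL (428, 225) and TR (287, 347). TL is hidden by a finger, but it measured 0.60 earlier and hasn't been touched. Now for the final tightening, in the order BR, TL (diagonal), BL, TR.

```bash
python3 -m jog '[[[0.01,-0.01,-0.03,0,0,-2,100],[0.02,-0.02,-0.065,0,0,-2,100],[0.034,-0.037,-0.1,0,0,-2,100],[0.034,-0.037,-0.135,0,0,-2,100],[0.034,-0.037,-0.17,0,0,-2,100],[0.034,-0.037,-0.2,0,0,-2,100],[0.034,-0.037,-0.2,0,0,-2,100]]]'
python3 -m jog '[[[0,0,0,0,0,0,255],[0,0,0,0,0,0,255],[0,0,0,0,0,0,255],[0,0,0,0,0,0,255],[0,0,0,0,0,0,255]]]'
python3 -c "
from workcell import bot
o=bot.get_obs();print(o['eef_pos'],o['ft_force'],o['ft_torque'],o['grip_width'],o['tool_rot'])"
```

```text
clock: 7.33
eef_pos: [0.5029, -0.0753, 0.0602]
tool_rot: [0.159, 0.987, -0.0, -0.008]
ft_force: [-1.8, 0.3, -0.7]
grip_width: 0.0517
clock: 7.75
eef_pos: [0.5106, -0.0786, 0.0703]
tool_rot: [0.16, 0.987, -0.002, 0.002]
ft_force: [-0.2, -4.5, -2.8]
grip_width: 0.0128
[ 0.51058263 -0.07858421  0.07030289] [-0.15671754 -4.53984577 -2.76945053] [-0.82947498 -0.03544203 -0.05888417] 0.012797516691891516 [ 0.16045806  0.98703915 -0.00163438  0.00206265]
```

```bash
python3 -m jog '[[[0,0,0,0,0,-6,255],[0,0,0,0,0,-12,255],[0,0,0,0,0,-18,255],[0,0,0,0,0,-24,255],[0,0,0,0,0,-30,255],[0,0,0,0,0,-35,255],[0,0,0,0,0,-35,255],[0,0,0,0,0,-35,255]]]'; python3 -c "
from workcell import bot
o=bot.get_obs();print(o['eef_pos'],o['ft_force'],o['ft_torque'],o['grip_width'],o['tool_rot'])"
```

```text
clock: 8.42
eef_pos: [0.5093, -0.0803, 0.0703]
tool_rot: [0.451, 0.893, -0.003, 0.002]
ft_force: [-2.8, -9.9, -1.2]
grip_width: 0.0129
[ 0.50933713 -0.08031763  0.07030751] [-2.7991429  -9.89964171 -1.15333033] [-1.73434933  0.50027864 -0.10735296] 0.012862275306719677 [ 0.45065355  0.89269117 -0.00295581  0.00226326]
```

```bash
python3 -m jog '[[[0,0,0,0,0,-2,255],[0,0,0,0,0,-4,255],[0,0,0,0,0,-4,255]]]'; python3 -c "
from workcell import bot
o=bot.get_obs();print(o['eef_pos'],o['ft_force'],o['ft_torque'],o['grip_width'],o['tool_rot'])"
```

```text
clock: 8.67
eef_pos: [0.5093, -0.0803, 0.0704]
tool_rot: [0.479, 0.878, -0.003, 0.003]
ft_force: [-3.5, -10.8, -0.6]
grip_width: 0.0129
[ 0.50931821 -0.08034569  0.07037542] [ -3.51923036 -10.8175809   -0.58885143] [-2.01794676  0.62155996  1.90407352] 0.012900961770616661 [ 0.47933826  0.87762017 -0.00335545  0.00253308]
```

At the stop: the moment rose to 1.9 N m. Next is TL.

```bash
python3 -m jog '[[[0,0,0,0,0,0,100],[0,0,0,0,0,0,100],[0,0,0.03,0,0,0,100],[0,0,0.065,0,0,0,100],[0.03,0.017,0.065,0,0,7,100],[0.06,0.034,0.065,0,0,14,100],[0.09,0.05,0.065,0,0,21,100],[0.12,0.067,0.065,0,0,28,100],[0.153,0.084,0.065,0,0,35,100],[0.153,0.084,0.065,0,0,40,100]]]'; python3 -m jog '[[[0,0,0,0,0,0,100]]]'; python3 -c "
from workcell import bot
o=bot.get_obs();print(o['eef_pos'],o['ft_torque'],o['tool_rot'])"
```

```text
clock: 9.5
eef_pos: [0.6681, 0.0114, 0.133]
tool_rot: [0.146, 0.989, 0.002, 0.003]
ft_force: [-0.2, 0.3, -0.5]
grip_width: 0.0519
clock: 9.58
eef_pos: [0.664, 0.009, 0.1332]
tool_rot: [0.149, 0.989, 0.0, 0.001]
ft_force: [-1.2, -0.5, -0.6]
grip_width: 0.0518
[0.66402437 0.00904194 0.13323203] [ 0.01112776  0.06073312 -0.01361773] [1.49429489e-01 9.88772113e-01 3.90629153e-04 6.19665974e-04]
```

```bash
python3 -m jog '[[[0.001,-0.003,-0.03,0,0,0,100],[0.001,-0.003,-0.063,0,0,0,100],[0.001,-0.003,-0.063,0,0,0,100],[0.001,-0.003,-0.063,0,0,0,255],[0.001,-0.003,-0.063,0,0,0,255],[0.001,-0.003,-0.063,0,0,0,255],[0.001,-0.003,-0.063,0,0,0,255],[0.001,-0.003,-0.063,0,0,0,255]]]'; python3 -c "
from workcell import bot
o=bot.get_obs();print(o['eef_pos'],o['ft_force'],o['ft_torque'],o['grip_width'],o['tool_rot'])"
```

```text
clock: 10.25
eef_pos: [0.6652, 0.0047, 0.0738]
tool_rot: [0.151, 0.988, 0.001, 0.003]
ft_force: [0.1, 2.8, 5.8]
grip_width: 0.0127
[0.6651616  0.00468415 0.0737746 ] [0.12620207 2.76899611 5.76162649] [0.36487639 0.14471538 0.08632443] 0.012652520049458575 [1.51225180e-01 9.88495056e-01 9.15867411e-04 2.76211402e-03]
```

```bash
python3 -m jog '[[[0,0,0,0,0,-6,255],[0,0,0,0,0,-12,255],[0,0,0,0,0,-18,255],[0,0,0,0,0,-24,255],[0,0,0,0,0,-30,255],[0,0,0,0,0,-36,255],[0,0,0,0,0,-38,255],[0,0,0,0,0,-40,255],[0,0,0,0,0,-40,255]]]'; python3 -c "
from workcell import bot
o=bot.get_obs();print(o['eef_pos'],o['ft_force'],o['ft_torque'],o['grip_width'],o['tool_rot'])"
```

```text
clock: 11.0
eef_pos: [0.6637, 0.0027, 0.0738]
tool_rot: [0.479, 0.878, -0.001, 0.002]
ft_force: [-4.2, -3.4, 9.1]
grip_width: 0.0133
[0.66371441 0.00273633 0.07375624] [-4.16949751 -3.37519822  9.11177617] [-0.71004315  0.8702547   1.72054544] 0.01332340339364046 [ 4.79201854e-01  8.77702027e-01 -7.49469780e-04  2.04264807e-03]
```

```bash
python3 -m jog '[[[0,0,0,0,0,0,100],[0,0,0,0,0,0,100],[0,0,0.03,0,0,0,100],[0,0,0.063,0,0,0,100],[-0.03,0.01,0.063,0,0,7,100],[-0.06,0.019,0.063,0,0,14,100],[-0.09,0.028,0.063,0,0,21,100],[-0.119,0.036,0.063,0,0,28,100],[-0.119,0.036,0.063,0,0,35,100],[-0.119,0.036,0.063,0,0,40,100]]]'; python3 -m jog '[[[0,0,0,0,0,0,100]]]'; python3 -c "
from workcell import bot
o=bot.get_obs();print(o['eef_pos'],o['ft_torque'],o['tool_rot'])"
```

```text
clock: 11.83
eef_pos: [0.5418, 0.0406, 0.1333]
tool_rot: [0.148, 0.989, -0.0, -0.001]
ft_force: [0.7, 0.1, 0.2]
grip_width: 0.0517
clock: 11.92
eef_pos: [0.5437, 0.0404, 0.1337]
tool_rot: [0.151, 0.989, 0.0, 0.0]
ft_force: [0.6, -0.4, 0.4]
grip_width: 0.052
[0.54369754 0.04038608 0.13370997] [ 0.00159628 -0.02647007  0.04347695] [1.50623463e-01 9.88591182e-01 6.01490735e-05 2.07001706e-04]
```

```bash
python3 -m jog '[[[0.002,0.001,-0.03,0,0,0,100],[0.002,0.001,-0.062,0,0,0,100],[0.002,0.001,-0.062,0,0,0,100],[0.002,0.001,-0.062,0,0,0,255],[0.002,0.001,-0.062,0,0,0,255],[0.002,0.001,-0.062,0,0,0,255],[0.002,0.001,-0.062,0,0,0,255],[0.002,0.001,-0.062,0,0,0,255]]]'; python3 -c "
from workcell import bot
o=bot.get_obs();print(o['eef_pos'],o['ft_force'],o['ft_torque'],o['grip_width'],o['tool_rot'])"
```

```text
clock: 12.58
eef_pos: [0.5474, 0.0399, 0.0734]
tool_rot: [0.152, 0.988, -0.001, 0.002]
ft_force: [-1.4, -5.5, 5.1]
grip_width: 0.0128
[0.54744377 0.03992752 0.07337471] [-1.44464619 -5.46303761  5.07538563] [-0.9886931   0.29929856  0.10985847] 0.012819360860254325 [ 1.51951286e-01  9.88385991e-01 -8.14008749e-04  1.81016324e-03]
```

```bash
python3 -m jog '[[[0,0,0,0,0,-6,255],[0,0,0,0,0,-12,255],[0,0,0,0,0,-18,255],[0,0,0,0,0,-24,255],[0,0,0,0,0,-30,255],[0,0,0,0,0,-36,255],[0,0,0,0,0,-38,255],[0,0,0,0,0,-40,255],[0,0,0,0,0,-40,255]]]'; python3 -c "
from workcell import bot
o=bot.get_obs();print(o['eef_pos'],o['ft_force'],o['ft_torque'],o['grip_width'],o['tool_rot'])"
```

```text
clock: 13.33
eef_pos: [0.5456, 0.0373, 0.0734]
tool_rot: [0.48, 0.877, -0.003, 0.002]
ft_force: [-6.3, -12.6, 10.0]
grip_width: 0.0128
[0.54559181 0.03733761 0.07339185] [ -6.32101763 -12.60540359  10.01439351] [-2.46689583  1.1248927   1.67105863] 0.012829198480428801 [ 0.48010571  0.87720158 -0.00345689  0.0019875 ]
```

```bash
python3 -m jog '[[[0,0,0,0,0,0,100],[0,0,0,0,0,0,100],[0,0,0.03,0,0,0,100],[0,0,0.063,0,0,0,100],[0.018,-0.034,0.063,0,0,7,100],[0.036,-0.067,0.063,0,0,14,100],[0.054,-0.1,0.063,0,0,21,100],[0.072,-0.134,0.063,0,0,28,100],[0.0825,-0.153,0.063,0,0,35,100],[0.0825,-0.153,0.063,0,0,40,100]]]'; python3 -m jog '[[[0,0,0,0,0,0,100]]]'; python3 -c "
from workcell import bot
o=bot.get_obs();print(o['eef_pos'],o['ft_torque'],o['tool_rot'])"
```

```text
clock: 14.17
eef_pos: [0.6313, -0.116, 0.1344]
tool_rot: [0.151, 0.989, -0.0, 0.002]
ft_force: [0.7, 1.1, 0.7]
grip_width: 0.0523
clock: 14.25
eef_pos: [0.6296, -0.113, 0.1341]
tool_rot: [0.152, 0.988, 0.001, 0.0]
ft_force: [0.5, -0.8, -0.6]
grip_width: 0.0519
[ 0.62963515 -0.11297189  0.13414436] [0.01696624 0.00187021 0.01975715] [1.51852436e-01 9.88402843e-01 6.57543380e-04 4.73849925e-04]
```

```bash
python3 -m jog '[[[0,0,-0.03,0,0,0,100],[0,0,-0.062,0,0,0,100],[0,0,-0.062,0,0,0,100],[0,0,-0.062,0,0,0,255],[0,0,-0.062,0,0,0,255],[0,0,-0.062,0,0,0,255],[0,0,-0.062,0,0,0,255],[0,0,-0.062,0,0,0,255]]]'; python3 -c "
from workcell import bot
o=bot.get_obs();print(o['eef_pos'],o['ft_force'],o['ft_torque'],o['grip_width'],o['tool_rot'])"
```

```text
clock: 14.92
eef_pos: [0.6295, -0.1139, 0.075]
tool_rot: [0.152, 0.988, -0.002, 0.002]
ft_force: [-2.6, -4.7, 1.6]
grip_width: 0.0126
[ 0.62952325 -0.11386301  0.07501795] [-2.626331   -4.68197607  1.61603579] [-0.85127234  0.34921574  0.12323632] 0.012602891737878036 [ 0.15205228  0.98836924 -0.00182892  0.00173317]
```

```bash
python3 -m jog '[[[0,0,0,0,0,-6,255],[0,0,0,0,0,-12,255],[0,0,0,0,0,-18,255],[0,0,0,0,0,-24,255],[0,0,0,0,0,-30,255],[0,0,0,0,0,-36,255],[0,0,0,0,0,-38,255],[0,0,0,0,0,-40,255],[0,0,0,0,0,-40,255]]]'; python3 -c "
from workcell import bot
o=bot.get_obs();print(o['eef_pos'],o['ft_force'],o['ft_torque'],o['grip_width'],o['tool_rot'])"
python3 -m jog '[[[0,0,0,0,0,0,100],[0,0,0,0,0,0,100],[0,0,0.04,0,0,0,100],[0,0,0.08,0,0,0,100],[-0.03,0.01,0.11,0,0,7,100],[-0.06,0.02,0.14,0,0,14,100],[-0.09,0.03,0.16,0,0,21,100],[-0.12,0.04,0.18,0,0,28,100],[-0.15,0.05,0.2,0,0,35,100],[-0.18,0.06,0.2,0,0,40,100]]]'
python3 -m jog '[[[-0.03,0.0,0.03,0,0,0,100],[-0.06,0.0,0.03,0,0,0,100],[-0.06,0.0,0.03,0,0,0,100],[-0.06,0.0,0.03,0,0,0,100]]]'
python3 - <<'E'
from h import *
o=bot.get_obs();print(o["eef_pos"],o["clock"]); m=bot.camera_model("wrist"); im=bot.camera("wrist"); cv2.imwrite("pics/w3.png",im)
p=np.load("pose.npz"); C=p["C"]+[.0015,0];yaw=p["yaw"]
for d,s in orange(im,m,C,.089): print("orange",np.linalg.norm(d)*1e3,"knob angle",((yaw+np.pi-np.arctan2(d[1],d[0])+np.pi)%(2*np.pi)-np.pi)+.6,s)
E
```

```text
clock: 15.67
eef_pos: [0.6282, -0.1157, 0.075]
tool_rot: [0.48, 0.877, -0.003, 0.002]
ft_force: [-5.8, -10.9, 3.1]
grip_width: 0.013
[ 0.6281783  -0.11570479  0.07503807] [ -5.8452241  -10.89817015   3.10890533] [-1.892906    1.08016871  1.65158019] 0.012977545722829198 [ 0.48020907  0.87714542 -0.00333969  0.00200272]
clock: 16.5
eef_pos: [0.4499, -0.0512, 0.2779]
tool_rot: [0.149, 0.989, 0.001, 0.005]
ft_force: [-0.5, 0.0, 0.9]
grip_width: 0.0516
clock: 16.83
eef_pos: [0.3884, -0.0515, 0.3044]
tool_rot: [0.151, 0.988, 0.0, 0.003]
ft_force: [0.3, 0.1, 0.2]
grip_width: 0.0522
[ 0.38842279 -0.05148095  0.30441779] 16.8333
orange 108.34722760582929 knob angle -0.7219719169188693 64
orange 32.749640373334266 knob angle 1.2185335698085327 64
orange 32.948522078884686 knob angle 1.2034720909470602 66
orange 32.97037245871673 knob angle 1.2160651819228794 76
```

View pics/w3.png

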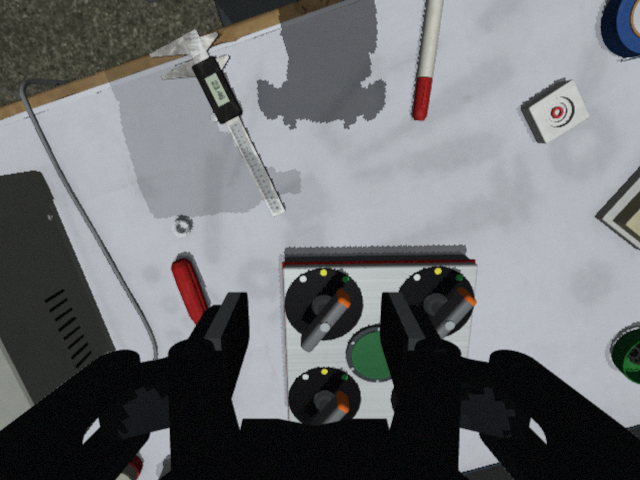

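This shows BR (343, 300), BL (470, 300) and TR (343, 408) at green, but TL is hidden by a finger. I'll use the top camera for TL.

Run:
```python
from h import *
m=bot.camera_model("top"); im=bot.camera("top")
cv2.imwrite("pics/top2.png",cv2.resize(im[165:295,280:410],(590,590),interpolation=cv2.INTER_CUBIC))
p=np.load("pose.npz"); C=p["C"];yaw=p["yaw"]
for d,s in orange(im,m,C,.089): print("orange",np.linalg.norm(d)*1e3,"knob angle",((yaw+np.pi-np.arctan2(d[1],d[0])+np.pi)%(2*np.pi)-np.pi)+.6,s)
```

```text
orange 34.09011295202024 knob angle 1.173540482975874 17
orange 33.963890657808236 knob angle 1.160081103037423 17
orange 33.78550940636229 knob angle 1.1916530022007659 15
orange 34.03902390370024 knob angle 1.1867349313733633 17
```

View pics/top2.png

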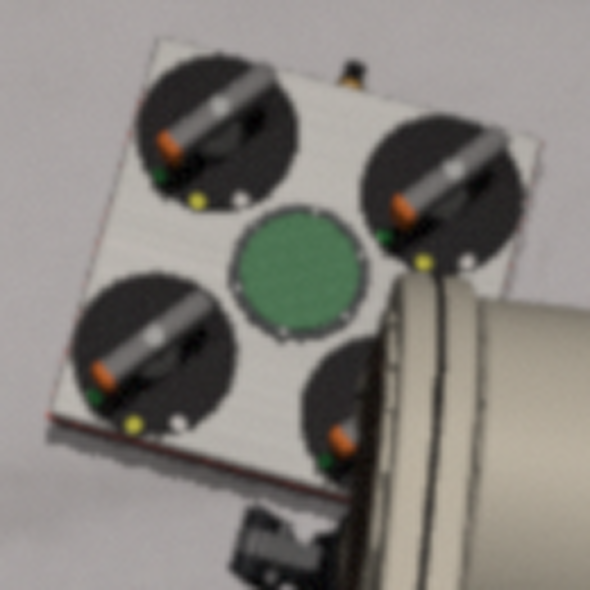

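All four orange ends are at the green dots: TL (170, 148), TR (403, 210), BL (104, 375) and BR (342, 440). The robot is clear of everything, so I'm handing in.

```bash
python3 -c "
from workcell import bot
print(bot.job_done(), bot.get_obs()['clock'])"
```

```text
the job is handed in; nothing more can be done
the job is handed in; nothing more can be done
```

The cover is fully clamped: all four knobs are at their green dots, and I handed the job in at about 17 s on the robot's clock, with the robot touching nothing.

**Order** (positions as seen from the top camera):
- **Half tight first:** I turned the two slack knobs, top-right then bottom-left, to the yellow dot. A wrist picture then showed three knobs at about 0.58–0.68. The fourth (top-left) was hidden by a finger, but it had measured 0.54–0.60 at the start and hadn't been touched.
- **Then fully tight:** bottom-right, top-left (diagonally opposite), bottom-left, top-right.

**Last checks:**
- **Stops:** the wrist moment rose to 1.65–1.9 N m at the end of each turn, so each knob is against its stop. The highest wrist force I read was about 17 N.
- **Pictures:** the final top view shows all four orange ends at green. In the last wrist picture the top-left knob was hidden again, so for that one I relied on the top view.
- **Disagreement:** the cameras read the tight knobs at 1.16–1.22 rather than 1.25. I put this down to the position error, as the cameras placed the chamber about 3 mm apart and the knobs sat up to 3–4 mm from my fitted positions.
- **Tools and parts:** I didn't touch any of them, but I didn't measure their positions afterwards.

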